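# Lock the big salad spinner's pump down for storage

## Task

Two salad spinners stand on the pantry counter, each with a spring-loaded pump knob in its lid that carries a slide lock. Get the larger one ready for storage: push its pump knob down into the lid and, while it is down, slide the lock all the way under the bridge on the lid, so that the knob stays down when you let go. Leave the smaller spinner's pump up.

Things in the scene. Friction and masses are not known exactly. Their poses are not given: they have to be found in the camera images.
- spinner: The larger salad spinner: steel bowl, grey lid 240 mm across, lid top 150 mm above the counter (the smaller: 164 across, 100 high). Stands fixed. Origin on the counter under its centre, z up; the lock slides shut along +x. Central round white pump knob, 76 mm across, top at z 186 mm when up. Grey bridge on the lid: x 60 to 80 mm, 46 mm wide along y, top at z 192 mm.
- fin_top (a point): Centre of the flat top of the lock's upright black fin, on the larger spinner's knob; z 224 mm when the knob is up; axes as the spinner's. Fin 30 mm along x, 16 mm wide along y, sides bare for 31 mm down: pinch it across y. It is one piece with a flat steel bar (16 wide) towards the bridge: pressing the fin pushes the knob down, moving it along x slides the lock.
- pump (a joint): How far the larger spinner's knob is pushed down, m: 0 up, 0.028 on its stop. The spring pushes up with 3 N when up, 10 N at the stop. The bar passes under the bridge only when the knob is down by more than 0.022; higher up its end runs against the bridge. Let go with the lock shut, it rests at about 0.022.
- keeper (a joint): How far the larger spinner's lock (black fin with its steel bar) has slid along the spinner's +x, m: 0 open, 0.024 fully shut; the bar's end reaches the bridge at 0.005. It moves with 1 N of friction and stays where it is left.
- small_pump (a joint): How far the smaller spinner's pump knob is pushed down, m: 0 up, 0.021 fully down. To be left up, at 0.
Not all that is in view belongs to the job. Leave any turquoise look-alike of the spinner alone.

How it is judged:
On the way, in this order (a step that is already met when the one before it is completed fails the run):
1. the larger spinner's pump knob is pushed down by more than 22 mm (value of joint pump above 0.022 m), for 0.1 s.
2. the lock is slid under the bridge by more than 14 mm with the knob still down (value of joint pump above 0.018 m and value of joint keeper above 0.014 m), for 0.2 s.
At the end, for the whole second after the job is handed in: The larger spinner's pump knob stays down (joint pump above 0.018 m) with its lock slid shut under the bridge (joint keeper above 0.014 m), and the smaller spinner's pump is up (below 0.005 m) (all of step 2 and value of joint small_pump below 0.005 m); the robot touches nothing.
It fails at once if the smaller spinner's pump is pushed down by more than 8 mm (value of joint small_pump above 0.008 m).
It also fails if it takes over 32 s, if anything falls off the work surface, if the arm or the gripper's body presses on something with over 40 N, if the wrist force passes 120 N, or if a joint passes its speed limit or range.

## Robot

A 6-joint arm with a two-finger parallel gripper is mounted at the origin on the work surface. World frame = base frame: x ahead of the robot, y to its left, z up, the work surface at z = 0. Lengths are in m, angles in rad, forces in N, time in s.
With the tool pointing down it reaches from about 0.25 to 0.775 m from the base axis. Payload 4 kg.
Tool frame: the origin (TCP) lies between the finger pads; the fingertips stand 14 mm ahead of it and the grasp point (between the pads) lies 5 mm behind it (nose_length is the distance from the TCP to the fingertips, in m); z points along the fingers, y is the line along which they close (so a half turn about z gives the same grasp; the last joint's range is limited). The gripper opens to 94 mm and grips with 3 to 60 N. Pads are 16 mm wide; open, the fingers measure 119 mm over their backs; the gripper's body (75 mm by 177 mm) begins 78 mm behind the grasp point.
Start: joints at [-1.259, 0.087, 1.371, -0, 1.684, -0.103], TCP at [0.222, -0.503, 0.22] pointing down, gripper open.
Joint ranges: [-3.1, 3.1], [-0.76, 2.03], [0.27, 2.55], [-1.08, 4.22], [0.17, 2.65], [-2.57, 2.57]. Speed limits (rad/s): [2.79, 2.79, 3.14, 3.14, 3.14, 3.14].

## Interface

Orientations are given as [roll, pitch, yaw] about the fixed x, y, z axes, in that order (R = Rz(yaw) Ry(pitch) Rx(roll)).
In Python, from bench import * gives the robot as it stands.
- The arm moves only by the tool move_arm, never from a script. Its argument "steps" is one flat list of numbers, 7 for each row, row after row: the turn, a rotation vector about the world's x, y, z in rad, then the shift along the world's x, y, z in m, then the opening, from 0 (shut) to 1 (fully open). A call has 1 to 12 rows; each row is the pose to reach, as a shift and turn from the pose commanded when the call began; what a row does not reach only later rows make up. A row lasts 1/10 s, in which the tool goes at most 50 mm and 8.59 degrees, less where a joint would pass 70% of its speed; a pose out of reach is approached as far as the arm can. A call with a gripper value outside its range is refused whole. The fingers move at their own pace and stop on an object; the grip force is fixed at half the most. Time passes only in rows, so rows that repeat a pose let the fingers close. It gives the time, the measured TCP pose, the force, the opening and the grip force at its end, in the units of the state.
- get_obs(): the state, without advancing time (a new reading comes with each control period).
- snapshot(name): name is "scene" or "side" or "wrist"; returns (picture, depth): 384x512x3 uint8, red, green, blue; 384x512 float32, m along the optical axis (not along the pixel's ray), 0 where there is no reading.
- camera_model(name): a dict with "fx", "fy", "cx", "cy" (pixels), "rvec" (rotation vector, rad) and "tvec" (3), from world to camera coordinates, as OpenCV has them. Camera axes: x right, y down, z forward; pixel columns grow to the right and rows downward; lengths in m; the calibration is good to about 2 mm. A picture is of the moment at which its call begins: read the wrist's pose just before it. camera_model takes no time and is no camera call; for the wrist camera it gives the pose at the moment of the call.
- close_job(): hands the job in; it is judged then, once.
Trained networks look in the newest picture that a camera, given by its name, has taken for a name from the list of things; names that differ only in an ending like _2 or _b are one class to them, and where a whole thing is asked for, a point or a joint stands for the part that bears it (a point fixed in the world has none). Each returns a list of dicts, best first, with "score" (0 to 1); they miss things now and then, are a little off and sometimes report something else, mostly with a low value. They report only what shows in the picture. A call takes as long as a camera call. They do not tell look-alikes from the thing itself.
- silhouettes(camera, target): "pixels" (384x512 bool, what is visible of it) and "uv" ([column, row] in pixels, amid what is visible of it).
- spot_point(camera, target): "uv" ([column, row] in pixels: a listed point, or the origin of a listed thing).
The state is a dict: "time": time; "joint_positions": joint angles; "qvel": joint speeds; "joint_torque": joint torques, N m; "tool_pos": TCP position; "ee_rot": TCP orientation; "wrist_force": force on the tool from outside, world axes, zero at the start; "wrist_torque": the same for the moment, N m; "width": finger opening in m; "finger_force": force on a finger pad.
Only numpy, scipy, OpenCV 4.12 (cv2) and the standard library are available. Lean on these libraries where they do the work, as an engineer would, in place of code of your own. Each camera call takes 0.05 s, during which the arm holds its last target. There are 200 camera calls.

## Working session

There is one attempt and no reset: what is moved stays moved. The work goes in short steps, Python scripts to look and compute and a tool call to move; the robot and the scene stay as the last step left them, time stands still between calls to the robot, and variables do not carry over. Pictures are saved under pics/ and viewed, at most 10 in all, crops included, and the job is handed in when it is done.

Besides the shell and the picture viewer there is one more tool, called after "Emit:" as name(argument=value, ...), one argument or row to a line, values as JSON. move_arm: Moves the arm, as the interface text tells. Its arguments: {"type":"object","properties":{"steps":{"type":"array"}},"required":["steps"]}

```bash
mkdir -p pics; cat > h.py <<'E'
from bench import *
import numpy as np, cv2
def cam(n):
    m=camera_model(n);R=cv2.Rodrigues(np.array(m["rvec"],float))[0];return m,R,np.array(m["tvec"],float).ravel()
def ray(n,uv,c=None):
    m,R,t=c or cam(n);d=R.T@np.array([(uv[0]-m["cx"])/m["fx"],(uv[1]-m["cy"])/m["fy"],1]);return -R.T@t,d
def dep(n,uv,D,c=None):
    o,d=ray(n,uv,c);v,u=int(round(uv[1])),int(round(uv[0]));z=D[max(v-1,0):v+2,max(u-1,0):u+2];z=z[z>0]
    return o+d*np.median(z) if len(z) else None
def tri(a,b):
    (o,d),(p,e)=a,b;s=np.linalg.lstsq(np.c_[d,-e],p-o,rcond=None)[0];x,y=o+d*s[0],p+e*s[1];return (x+y)/2,np.linalg.norm(x-y)
E
python3 - <<'E'
from h import *
np.set_printoptions(precision=4,suppress=True)
ims=[]
for n in["scene","side"]:
    I,D=snapshot(n);ims.append(I);np.savez(""+n,I=I,D=D)
    for t in["spinner","fin_top"]:
        for r in spot_point(n,t):
            print(n,t,r["score"],r["uv"],dep(n,r["uv"],D))
    for r in silhouettes(n,"fin_top"): print(n,"sil",r["score"],r["uv"],r["pixels"].sum(),dep(n,r["uv"],D))
for n,I in zip(["scene","side"],ims):
    cv2.imwrite(f"pics/{n}0.png",cv2.resize(I[:,:,::-1],None,fx=1.5,fy=1.5))
print(get_obs())
E
```

```text
scene spinner 0.81 [330.2, 108.3] [ 0.2662 -0.2688  0.1487]
scene fin_top 0.7 [345.3, 58.3] [ 0.2432 -0.3511  0.2232]
scene fin_top 0.67 [205.3, 118.4] [ 0.5409 -0.1929  0.2224]
scene sil 0.92 [197.7, 123.9] 347 [ 0.556  -0.1804  0.2208]
scene sil 0.85 [339.5, 62.7] 382 [ 0.2522 -0.3538  0.2037]
side spinner 0.94 [157.7, 174.1] [ 0.3185 -0.3068  0.1497]
side spinner 0.59 [208.6, 266.1] [ 0.5685 -0.1682  0.1851]
side fin_top 0.77 [128.7, 134.2] [ 0.2406 -0.3623  0.2245]
side fin_top 0.52 [197.7, 257.0] [ 0.5541 -0.1866  0.2236]
side sil 0.64 [133.2, 143.9] 274 [ 0.2571 -0.3567  0.2044]
side sil 0.55 [201.0, 260.2] 319 [ 0.5586 -0.1818  0.2082]
{'time': 0.4, 'joint_positions': array([-1.2591,  0.0873,  1.3709, -0.    ,  1.6836, -0.1031]), 'qvel': array([ 0.0005, -0.0009,  0.0002, -0.0002, -0.0008,  0.0001]), 'joint_torque': array([ -0.0007, -33.9513, -30.2112,   0.0717,   0.0258,  -0.0001]), 'tool_pos': array([ 0.2216, -0.5033,  0.2193]), 'ee_rot': array([-3.1414, -0.    ,  0.4148]), 'wrist_force': array([-0.7909,  0.3258, -0.3079]), 'wrist_torque': array([ 0.0157,  0.011 , -0.0161]), 'finger_force': 0.0, 'width': 0.09403568896434537}
```

View pics/scene0.png

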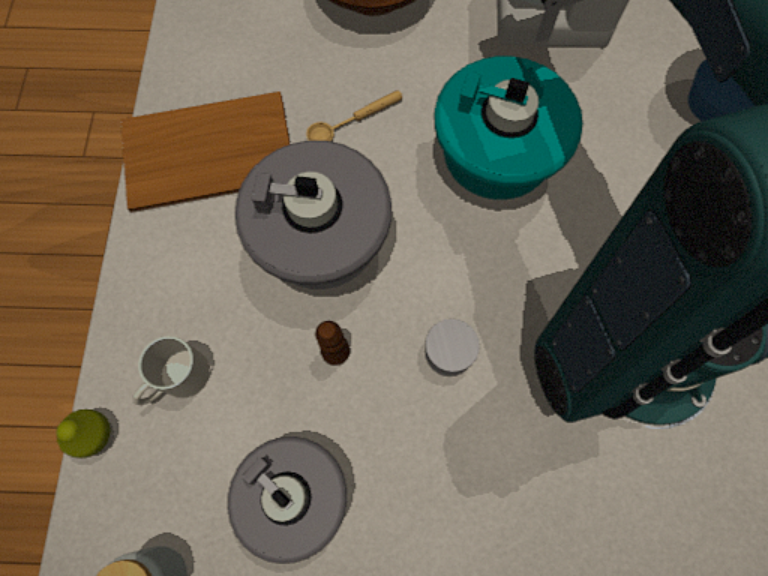

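View pics/side0.png

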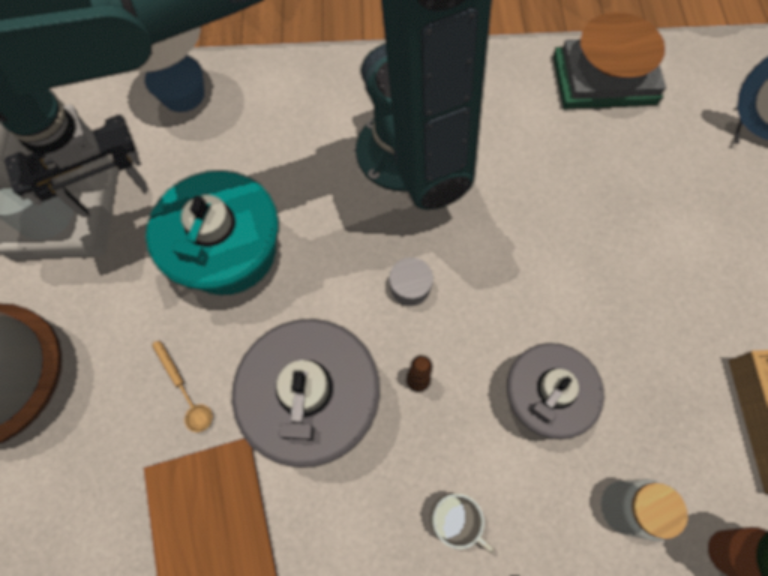

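The scene view (shown at 1.5x) has three candidates:
- Large grey spinner, centre about (313,210), fin at (306,186), bridge at (262,190).
- Turquoise look-alike at (510,120).
- Small grey spinner at (288,497).

The large grey one fits: it is grey and the larger of the two grey ones. Next I'll measure it and confirm with a crop.

```bash
python3 - <<'E'
from h import *
np.set_printoptions(precision=4,suppress=True)
def cloud(n):
    z=np.load(n+".npz");I,D=z["I"],z["D"];m,R,t=cam(n)
    v,u=np.mgrid[:384,:512];P=np.stack([(u-m["cx"])/m["fx"]*D,(v-m["cy"])/m["fy"]*D,D],-1)
    return I,(P-t)@R,u,v,D>0
crops=[]
for n,c in(("scene",(205,137)),("side",(203,260))):
    I,W,u,v,ok=cloud(n)
    near=ok&(np.hypot(W[...,0]-.56,W[...,1]+.19)<.16)
    g=I.max(2)
    lid=near&(abs(W[...,2]-.15)<.004)
    (a,b),r=cv2.minEnclosingCircle(W[lid][:,:2].astype(np.float32));print(n,"lid",a,b,r,W[lid][:,2].mean())
    fin=near&(abs(W[...,2]-.224)<.006);f=W[fin]
    print(" fintop",fin.sum(),f.mean(0),cv2.minAreaRect(f[:,:2].astype(np.float32)), u[fin].mean(),v[fin].mean())
    kn=near&(abs(W[...,2]-.186)<.004)&(g>130);k=W[kn]
    if len(k)>5: print(" knob",kn.sum(),k.mean(0),cv2.minEnclosingCircle(k[:,:2].astype(np.float32)))
    br=near&(abs(W[...,2]-.192)<.005)&(np.hypot(W[...,0]-a,W[...,1]-b)>.05);k=W[br]
    if len(k)>5: print(" bridge",br.sum(),k.mean(0),cv2.minAreaRect(k[:,:2].astype(np.float32)),"dir",np.degrees(np.arctan2(k[:,1].mean()-b,k[:,0].mean()-a)))
    x,y=c;crops.append(cv2.resize(I[y-48:y+48,x-48:x+48,::-1],(400,400),interpolation=cv2.INTER_CUBIC))
cv2.imwrite("pics/crop.png",np.hstack(crops))
for s in(((205.3,118.4),(197.7,257)),):print("tri",tri(ray("scene",s[0]),ray("side",s[1])))
E
```

```text
scene lid 0.5444408655166626 -0.18504993617534637 0.11703020334243774 0.14958658703108949
 fintop 106 [ 0.5453 -0.1854  0.2227] ((0.5459410548210144, -0.18699157238006592), (0.017208419740200043, 0.029629316180944443), 80.77864074707031) 202.88679245283018 121.4622641509434
 knob 509 [ 0.54   -0.1809  0.1856] ((0.5455649495124817, -0.18638114631175995), 0.038036879152059555)
 bridge 210 [ 0.612  -0.1925  0.1914] ((0.6094215512275696, -0.19375282526016235), (0.04705304652452469, 0.031096462160348892), 86.37635040283203) dir -6.296113270622016
side lid 0.5443689227104187 -0.1854526698589325 0.11703154444694519 0.14986300724840834
 fintop 103 [ 0.546  -0.186   0.2235] ((0.5455012917518616, -0.18666578829288483), (0.016109803691506386, 0.0288767721503973), 82.54578399658203) 198.06796116504853 253.3106796116505
 knob 603 [ 0.5426 -0.1849  0.186 ] ((0.5435116291046143, -0.18647968769073486), 0.03775473311543465)
 bridge 218 [ 0.6119 -0.1928  0.1919] ((0.6089597940444946, -0.19268208742141724), (0.045729972422122955, 0.029109621420502663), 84.2612075805664) dir -6.2307110597074775
tri (array([ 0.547 , -0.1933,  0.2121]), np.float64(0.013122024773762174))
```

View pics/crop.png

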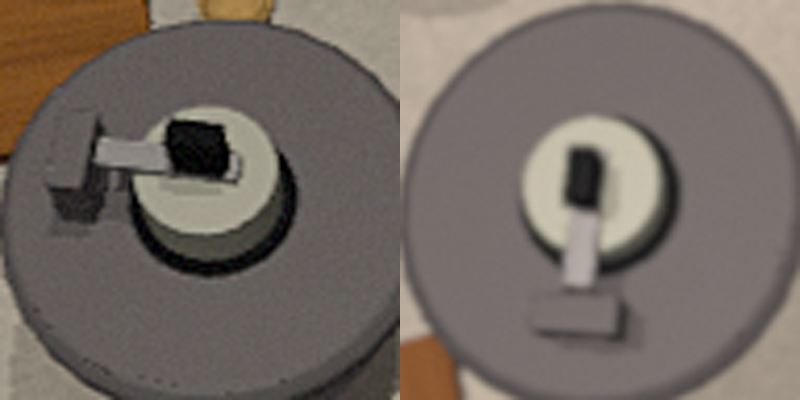

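The crop confirms it: a grey lid 0.24 m across, white knob, black fin, and the bar pointing at the bridge along about -6.5° in the world. The turquoise one and the small one are ruled out. The fin top is at about (0.5455, -0.186, 0.224). I'll move above it.

Emit:
move_arm(
  steps=[0,0,0,0,0,0.05,0.6,0,0,-0.08,0.02,0.02,0.09,0.6,0,0,-0.16,0.053,0.052,0.1,0.6,0,0,-0.24,0.087,0.085,0.1,0.6,0,0,-0.32,0.12,0.118,0.1,0.6,0,0,-0.4,0.153,0.15,0.1,0.6,0,0,-0.46,0.187,0.183,0.1,0.6,0,0,-0.528,0.22,0.216,0.1,0.6,0,0,-0.528,0.254,0.249,0.1,0.6,0,0,-0.528,0.288,0.282,0.1,0.6,0,0,-0.528,0.3235,0.317,0.09,0.6,0,0,-0.528,0.3235,0.317,0.08,0.6],
)

```text
time: 1.6
tool_pos: [0.5483, -0.1819, 0.2985]
ee_rot: [-3.14, -0.001, -0.105]
wrist_force: [0.3, -0.5, 0.2]
width: 0.0563
finger_force: 0.0
```

```bash
python3 - <<'E'
from h import *
np.set_printoptions(precision=4,suppress=True)
o=get_obs();c=cam("wrist");I,D=snapshot("wrist");m,R,t=c
print(o["tool_pos"],o["ee_rot"],get_obs()["tool_pos"],get_obs()["ee_rot"])
v,u=np.mgrid[:384,:512];W=(np.stack([(u-m["cx"])/m["fx"]*D,(v-m["cy"])/m["fy"]*D,D],-1)-t)@R
near=(D>0)&(np.hypot(W[...,0]-.545,W[...,1]+.186)<.035)&(abs(W[...,2]-.224)<.006)
f=W[near];print(near.sum(),f.mean(0) if len(f) else 0,cv2.minAreaRect(f[:,:2].astype(np.float32)) if len(f) else 0)
for r in spot_point("wrist","fin_top"):print(r,dep("wrist",r["uv"],D,c))
cv2.imwrite("pics/w1.png",I[:,:,::-1])
E
```

```text
[ 0.5483 -0.1819  0.2985] [-3.1396 -0.0007 -0.1055] [ 0.5461 -0.1837  0.2963] [-3.1401  0.0042 -0.1081]
632 [ 0.547  -0.1884  0.2241] ((0.5455282330513, -0.18851648271083832), (0.015504343435168266, 0.03043624944984913), 83.96161651611328)
{'uv': [260.3, 203.3], 'score': 0.9} [ 0.546  -0.1879  0.2244]
```

View pics/w1.png

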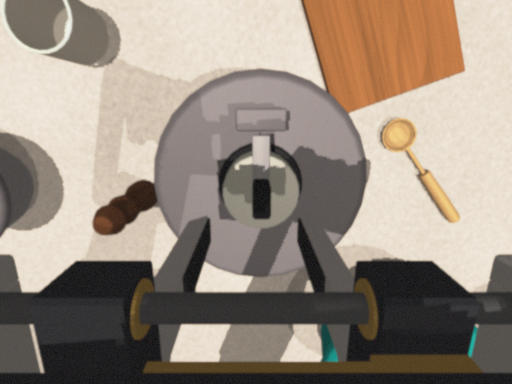

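The wrist view shows the fin at about (262,198), centred between the fingers and aligned with them, with the bridge ahead at (262,120). I'll descend and pinch.

Emit:
move_arm(
  steps=[0,0,0,0,-0.001,-0.03,0.6,0,0,0,0,-0.001,-0.06,0.6,0,0,0,0,-0.001,-0.08,0.6,0,0,0,0,-0.001,-0.089,0.6,0,0,0,0,-0.001,-0.089,0.6,0,0,0,0,-0.001,-0.089,0.3,0,0,0,0,-0.001,-0.089,0,0,0,0,0,-0.001,-0.089,0,0,0,0,0,-0.001,-0.089,0,0,0,0,0,-0.001,-0.089,0,0,0,0,0,-0.001,-0.089,0],
)

```text
time: 2.8
tool_pos: [0.5453, -0.1876, 0.2108]
ee_rot: [3.141, -0.0, -0.113]
wrist_force: [0.3, -1.6, 1.6]
width: 0.0156
finger_force: 30.0
```

Gripped: width is 15.6 mm at 30 N. Next I push straight down 27 mm.

Emit:
move_arm(
  steps=[0,0,0,0,0,-0.008,0,0,0,0,0,0,-0.016,0,0,0,0,0,0,-0.022,0,0,0,0,0,0,-0.027,0,0,0,0,0,0,-0.027,0,0,0,0,0,0,-0.027,0,0,0,0,0,0,-0.027,0],
)

```text
time: 3.5
tool_pos: [0.5457, -0.1877, 0.1852]
ee_rot: [3.14, -0.003, -0.113]
wrist_force: [-0.5, -0.5, 8.1]
width: 0.0158
finger_force: 30.0
```

Emit:
move_arm(
  steps=[0,0,0,0,0,-0.002,0,0,0,0,0,0,-0.003,0,0,0,0,0,0,-0.003,0,0,0,0,0,0,-0.003,0],
)

```text
time: 3.9
tool_pos: [0.5461, -0.1877, 0.1827]
ee_rot: [3.14, -0.004, -0.113]
wrist_force: [-1.0, 0.3, 9.2]
width: 0.0156
finger_force: 30.0
```

```bash
python3 - <<'E'
from h import *
o=get_obs();print(o["tool_pos"],o["wrist_force"])
for n in("side","scene"):
    I,D=snapshot(n);m,R,t=cam(n)
    v,u=np.mgrid[:384,:512];W=(np.stack([(u-m["cx"])/m["fx"]*D,(v-m["cy"])/m["fy"]*D,D],-1)-t)@R
    k=(D>0)&(np.hypot(W[...,0]-.544,W[...,1]+.186)<.036)&(I.min(2)>90)&(W[...,2]<.195)
    print(n,k.sum(),np.percentile(W[k][:,2],[10,50,90]) if k.any() else 0)
E
```

```text
[ 0.5460576  -0.18765184  0.18273075] [-0.97374792  0.34406818  9.20065572]
side 98 [0.15651331 0.15879138 0.16587056]
scene 180 [0.15568101 0.1575399  0.15909571]
```

The knob top now sits at z≈0.158, so it is down about 28 mm. I slide along +x at about -6.5°.

Emit:
move_arm(
  steps=[0,0,0,0.004,-0.0005,0,0,0,0,0,0.008,-0.001,0,0,0,0,0,0.012,-0.0014,0,0,0,0,0,0.016,-0.0018,0,0,0,0,0,0.02,-0.0023,0,0,0,0,0,0.024,-0.0027,0,0,0,0,0,0.026,-0.0029,0,0,0,0,0,0.026,-0.0029,0,0,0,0,0,0.026,-0.0029,0,0,0,0,0,0.026,-0.0029,0,0],
)

```text
time: 5.0
tool_pos: [0.5683, -0.19, 0.1827]
ee_rot: [3.141, 0.005, -0.113]
wrist_force: [-10.0, 0.8, 14.1]
width: 0.0158
finger_force: 30.0
```

It is on the stop (-10 N). I back off the x push slightly, open and retreat upward.

Emit:
move_arm(
  steps=[0,0,0,-0.001,0,0,0,0,0,0,-0.001,0,0.002,0.2,0,0,0,-0.001,0,0.002,0.5,0,0,0,-0.001,0,0.002,0.5,0,0,0,-0.001,0,0.002,0.5,0,0,0,-0.001,0,0.03,0.5,0,0,0,-0.001,0,0.07,0.5,0,0,0,-0.001,0,0.11,0.5,0,0,0,-0.06,0,0.15,0.5,0,0,0,-0.1,0,0.17,0.5,0,0,0,-0.1,0,0.17,0.5],
)

```text
time: 6.1
tool_pos: [0.4695, -0.1905, 0.3548]
ee_rot: [3.139, -0.006, -0.114]
wrist_force: [-0.0, 0.2, 0.3]
width: 0.047
finger_force: 0.0
```

```bash
python3 - <<'E'
from h import *
np.set_printoptions(precision=4,suppress=True)
o=get_obs();print(o["tool_pos"],o["wrist_force"],o["qvel"])
for n in("side","scene"):
    I,D=snapshot(n);m,R,t=cam(n)
    v,u=np.mgrid[:384,:512];W=(np.stack([(u-m["cx"])/m["fx"]*D,(v-m["cy"])/m["fy"]*D,D],-1)-t)@R
    near=(D>0)&(np.hypot(W[...,0]-.55,W[...,1]+.188)<.036)
    k=near&(I.min(2)>90)&(W[...,2]<.195);f=near&(W[...,2]>.197)&(W[...,2]<.23)
    print(n,k.sum(),np.percentile(W[k][:,2],[10,50,90]) if k.any() else 0,f.sum(),W[f].mean(0) if f.any() else 0)
    if n=="side":cv2.imwrite("pics/s2.png",cv2.resize(I[200:320,140:300,::-1],None,fx=4,fy=4))
E
```

```text
[ 0.4695 -0.1905  0.3548] [-0.0423  0.2085  0.31  ] [-0.1172 -0.2145  0.1356  0.0191  0.0889 -0.1134]
side 599 [0.1624 0.1644 0.1665] 96 [ 0.5681 -0.1882  0.202 ]
scene 547 [0.1624 0.164  0.1663] 98 [ 0.5682 -0.1881  0.2014]
```

View pics/s2.png

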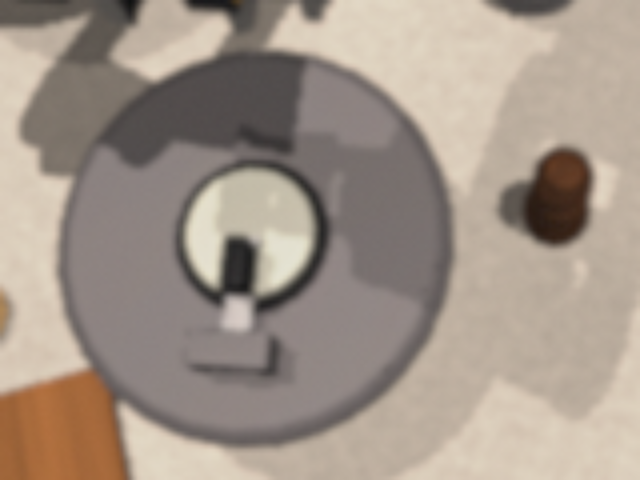

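The crop shows the fin at (238,265) shifted toward the bridge at (232,350), with the bar under it. The knob rests 22 mm down, the fin has moved about 23 mm, and the gripper is clear. I'm handing in.

```bash
python3 -c "
from bench import *
print(close_job())"
```

```text
the job is handed in; nothing more can be done
None
```

The job is handed in, though no verdict came back: the larger spinner's knob measured about 22 mm down with its lock slid about 23 mm under the bridge, the arm was clear of everything, and the smaller spinner was never touched.

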